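Let the dryer ball into the lever bin and ease the lid shut

TASK

An orange dryer ball waits in the side chute of the lever bin, held back by the closed blue lid. With the fingertips press the red lever all the way down so that the lid swings wide open, and keep it down until the ball has rolled into the bin; then let the lever come up slowly under the fingers so that the lid closes fully without slamming, and move clear. Work the lid only through the lever: do not touch the lid or the ball, and leave everything else standing about where it is.

Things in the scene. Friction and masses are not known exactly. Their poses are not given: they have to be found in the camera images.
- bin: White dryer-ball bin bolted to the table, 200 mm (own x) by 160 mm (own y), walls 5 mm thick with the rim 140 mm above the table. Origin: centre of its underside, on the table. Its own -x side is the front, where the lever sticks out; on its -y side is the steel chute (74 mm wide, centred at own x = -45 mm, reaching to own y = -210 mm, highest point about 215 mm above the table), sloping down into the bin. Stands upright and turned about vertical; does not move.
- lever (a joint): Hinge of the red lever, rad: 0 = up at rest (lid shut), grows as it is pressed down, stop at 0.46 (lid fully open). The pivot is level, along the bin's y, at (-107, 0, 90) mm in the bin's frame. The lid pushes it back up: pressing takes some 3 to 8 N at the pad, and it returns by itself, fast, if let go.
- lever_pad (a point): Centre of the top face of the red pad at the end of the lever, where to press. The pad is 46 mm along the lever by 44 mm across (along the bin's y) and 10 mm thick; its top centre is 110 mm from the pivot along the lever. At rest the lever slopes up by 0.22 rad from the bin and the pad's top centre is about 118 mm above the table; fully down it slopes down by 0.24 rad and the pad's top centre is about 68 mm above the table. The point moves with the lever.
- lid (a joint): Hinge of the blue lid, rad: 0 = shut, 1.10 = fully open; always 2.4 times the lever's value. The hinge lies along the bin's y at (100, 0, 140) mm in the bin's frame (rear rim); the lid's front edge swings up and back, away from the lever.
- lid_top (a point): The blue lid itself, a cap 200 by 160 mm and 65 mm high with side walls, its top 205 mm above the table when shut. This point: the middle of its top face; it moves with the lid. Not to be touched.
- ball: Orange dryer ball with yellow knobs, 56 mm across; origin at its centre. At the start it lies in the chute against the lid's side wall, its centre at about (-45, -108, 180) mm in the bin's frame; once the lid is open by some 0.6 rad it rolls into the bin by itself within about a second, and then lies with its centre about 33 mm above the table. Not to be touched.
- detergent: White bottle with a blue cap, 72 mm across and 190 mm high, beside the bin; origin at the centre of its underside. Bystander.
- scoop: Clear plastic measuring cup, 60 mm across and 55 mm high, near the lever on the chute's side; origin at the centre of its underside. Bystander.
- softener: Green bottle with a white cap, 60 mm across and 150 mm high, beside the bin; origin at the centre of its underside. Bystander.
- soapbox: Cardboard box, 60 by 100 mm and 130 mm high; origin at the centre of its underside. Bystander.
- jar: Glass jar with a lid, 80 mm across and 100 mm high; origin at the centre of its underside. Bystander.
- mug: Blue mug, 80 mm across and 90 mm high; origin at the centre of its underside. Bystander.
- brush: Brush lying flat, some 200 mm long; origin on its underside. Bystander.

How it is judged:
By the outcome, as a careful person would: the job done as asked, in the order asked, and still so for the second after the job is handed in, with the robot touching nothing.
It also fails if it takes over 38 s, if anything falls off the work surface, if the arm or the gripper's body presses on something with over 40 N, if the wrist force passes 120 N, or if a joint passes its speed limit or range.

ROBOT

A 6-joint arm with a two-finger parallel gripper is mounted at the origin on the work surface. World frame = base frame: x ahead of the robot, y to its left, z up, the work surface at z = 0. Lengths are in m, angles in rad, forces in N, time in s.
With the tool pointing down it reaches from about 0.35 to 0.775 m from the base axis. Payload 5.5 kg.
Tool frame: the origin (TCP) lies at the very end of the fingers, on their centre line; the grasp point (between the pads) lies 19 mm behind it (grip_point_offset is the distance from the TCP to the grasp point, in m); z points along the fingers, y is the direction in which the jaws open and shut (so a half turn about z gives the same grasp; the last joint's range is limited). The gripper opens to 85 mm and grips with 20 to 120 N. Pads are 22 mm wide; open, the fingers measure 114 mm over their backs; the gripper's body (76 mm by 85 mm) begins 54 mm behind the grasp point. The pads swing forward as they close: fully open they stand 13 mm farther back than shut.
Start: joints at [1.199, 0.313, 0.046, 1.304, 0, 1.431], TCP at [0.132, 0.56, 0.231] pointing down, gripper open.
Joint ranges: [-2.76, 2.76], [-0.86, 1.69], [-1.03, 1.26], [-2.2, 2.34], [-1.47, 1.5], [-3.14, 3.14]. Speed limits (rad/s): [2.57, 2.57, 3.14, 3.14, 3.14, 3.14].

INTERFACE

Orientations are given as a unit quaternion [w, x, y, z].
In Python, from workcell import * gives the robot as it stands.
- The arm moves only by the shell command python3 -m crank 'ROWS' [OPENING] [FORCE]. ROWS is a JSON object of lists of equal length, an entry for each row: "travel": the shift along the tool's x, y, z in units of 40 mm (1.0 is 40 mm), a list of three; "turn": the turn about the tool's z in rad. In form: {"travel": [[x, y, z], ...], "turn": [turn, ...]}. A call has 1 to 5 rows; each row is the pose to reach, as a shift and turn from the pose commanded when the call began, along the tool's axes at that moment; what a row does not reach only later rows make up. A row lasts 1/12 s, in which the tool goes at most 41.7 mm and 7.16 degrees, less where a joint would pass 70% of its speed; a pose out of reach is approached as far as the arm can. A call with a gripper value outside its range is refused whole. OPENING is the finger opening in mm, from 0 to 85.4, set as the call begins (- or left out, the last holds). The fingers move at their own pace and stop on an object; FORCE is the grip in N (left out, the last holds). Time passes only in rows, so rows that repeat a pose let the fingers close. It gives the time, the measured TCP pose, the force and the opening at its end, in the units of the state.
- get_state(): the state, without advancing time (a new reading comes with each control period).
- read_camera(name): name is "scene" or "top"; returns a dict with "image" (420x560x3 uint8, red, green, blue), "K" (3x3 intrinsics, pixels), "k1" (the pictures are not rectified: a ray, as slopes to the right and down, at radius r is drawn at 1 + k1 r^2 times it, then the intrinsics apply), "R" (3x3) and "t" (3): a world point X has camera coordinates R X + t. Camera axes: x right, y down, z forward; pixel columns grow to the right and rows downward; lengths in m; the calibration is good to about 2 mm. A picture is of the moment at which its call begins. There is no depth.
- hand_in(): hands the job in, once; it reports no verdict.
The state is a dict: "clock": time; "joint_pos": joint angles; "qvel": joint speeds; "tau": joint torques, N m; "tcp_pos": TCP position; "orientation": TCP orientation; "wrist_force": force on the tool from outside, world axes, zero at the start; "ft_torque": the same for the moment, N m; "finger_gap": finger opening in m.
Only numpy, scipy, OpenCV 4.12 (cv2) and the standard library are available. Lean on these libraries where they do the work, as an engineer would, in place of code of your own. Each camera call takes 0.05 s, during which the arm holds its last target. There are 200 camera calls.

## Working session

There is one attempt and no reset: what is moved stays moved. The work goes in short steps, Python scripts to look and compute and a shell command to move; the robot and the scene stay as the last step left them, time stands still between calls to the robot, and variables do not carry over. Pictures are saved under pics/ and viewed, about 8 in all and at most 12, crops included, and the job is handed in when it is done.

```bash
mkdir -p pics
cat > h.py <<'E'
from workcell import *
import numpy as np, cv2
def ray(c,u,v):
    K=np.array(c["K"]);d=np.array([c["k1"],0,0,0,0.])
    p=cv2.undistortPoints(np.array([[[u,v]]],float),K,d)[0,0]
    R=np.array(c["R"]);o=-R.T@np.array(c["t"])
    w=R.T@np.array([p[0],p[1],1]);return o,w/np.linalg.norm(w)
def onz(c,u,v,z):
    o,w=ray(c,u,v);return o+w*(z-o[2])/w[2]
def proj(c,X):
    R=np.array(c["R"]);q=R@np.array(X)+np.array(c["t"]);s=q[:2]/q[2];s=s*(1+c["k1"]*(s@s))
    K=np.array(c["K"]);return K[0,0]*s[0]+K[0,2],K[1,1]*s[1]+K[1,2]
def tri(c1,p1,c2,p2):
    A=np.zeros((3,3));b=np.zeros(3);rs=[ray(c1,*p1),ray(c2,*p2)]
    for o,w in rs:
        P=np.eye(3)-np.outer(w,w);A+=P;b+=P@o
    X=np.linalg.solve(A,b);return X,[np.linalg.norm((np.eye(3)-np.outer(w,w))@(X-o)) for o,w in rs]
def save(c,n): cv2.imwrite(f"pics/{n}.png",c["image"][:,:,::-1])
def red(im):
    h=cv2.cvtColor(im,cv2.COLOR_RGB2HSV);m=((h[...,0]<6)|(h[...,0]>174))&(h[...,1]>130)&(h[...,2]>60)
    return m.astype(np.uint8)
E
python3 - <<'E'
from h import *
for n in("scene","top"):
    c=read_camera(n);save(c,n+"0");print(n,c["k1"],-np.array(c["R"]).T@c["t"])
    k,l,s,ce=cv2.connectedComponentsWithStats(red(c["image"]))
    for i in range(1,k):
        if s[i,4]>60:
            cs=cv2.findContours((l==i).astype(np.uint8),0,2)[0][0]
            print(s[i],ce[i],cv2.approxPolyDP(cs,3,True)[:,0].tolist())
s=get_state();print(s)
E
```

```text
scene -0.08177289722197312 [1.38312764 0.19879843 1.53516024]
[226 199  17  16 155] [234.40645161 206.83225806] [[234, 199], [226, 207], [236, 214], [242, 206]]
top -0.07892836504079895 [0.49545854 0.05893906 1.43353999]
[334 207  20  19 225] [343.47111111 215.65333333] [[340, 207], [334, 218], [346, 225], [353, 213]]
{'clock': 0.1, 'joint_pos': array([1.19938718e+00, 3.13941484e-01, 4.51065659e-02, 1.30356126e+00,
       4.25341432e-06, 1.43120968e+00]), 'qvel': array([-0.00038962, -0.00201682,  0.00353191, -0.00289238, -0.00108548,
        0.0021423 ]), 'tau': array([ 2.42146110e-03, -4.81724167e+01,  2.99244457e+01,  1.27735839e-02,
       -1.63004484e-04, -1.57648350e-05]), 'tcp_pos': array([0.13194983, 0.55921249, 0.23049452]), 'orientation': array([-2.04220746e-04,  1.15651838e-01,  9.93289491e-01, -7.73421142e-04]), 'wrist_force': array([ 0.49419565, -0.15357501,  0.61998451]), 'ft_torque': array([0.01960378, 0.02861386, 0.02698084]), 'finger_gap': 0.0850363671487808}
```

View pics/scene0.png

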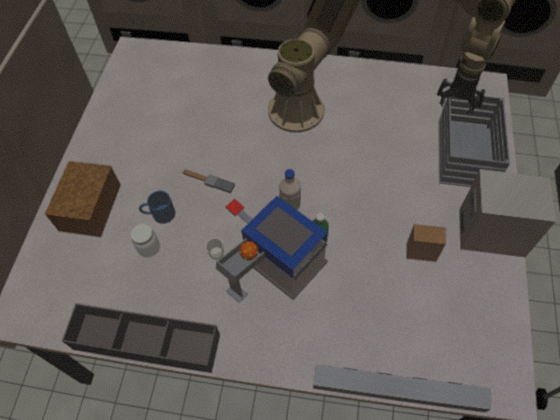

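View pics/top0.png

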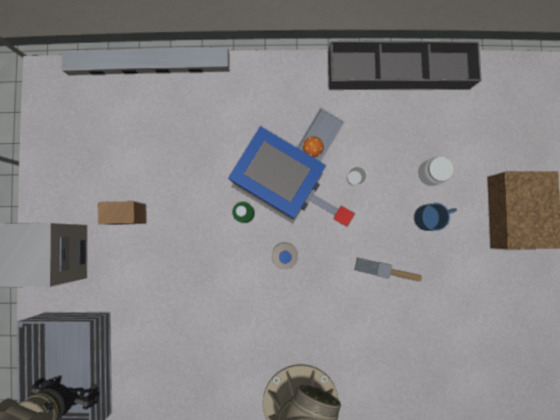

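The scene view shows the pad at (234,207), the lid at (285,233), the ball at (249,251) and the scoop at (216,250). In the top view the pad is at (343,216), the lid at (277,173), the ball at (313,147), the scoop at (356,177), the detergent at (285,256) and the softener at (243,212).

Run:
```python
from h import *
a=read_camera("scene");b=read_camera("top")
P,e=tri(a,(234.3,206.8),b,(343.5,215.7));print("pad tri",P,e,"top z=.118",onz(b,343.5,215.7,.118),onz(a,234.3,206.8,.118))
def blue(c,box):
    h=cv2.cvtColor(c["image"],cv2.COLOR_RGB2HSV);m=((h[...,0]>105)&(h[...,0]<130)&(h[...,1]>150)&(h[...,2]>70)).astype(np.uint8)
    k,l,s,ce=cv2.connectedComponentsWithStats(m);i=1+np.argmax(s[1:,4])
    cs=cv2.findContours((l==i).astype(np.uint8),0,2)[0][0];return s[i],cv2.minAreaRect(cs),cv2.approxPolyDP(cs,6,True)[:,0]
s,r,p=blue(b,0);print(s,p.tolist())
q=np.array([onz(b,*x,.205) for x in p]);print("lid top corners @.205\n",q.round(3))
s,r,p2=blue(a,0);print(s,p2.tolist())
box=cv2.minAreaRect((q[:,:2]*1000).astype(np.float32));print("box",box)
C=np.array(box[0])/1000
v=C-P[:2];print("dist pad-lid",np.linalg.norm(v),"yaw from pad->lid",np.arctan2(v[1],v[0]),"deg",np.degrees(np.arctan2(v[1],v[0])))
for n,x,z in(("ball",(313,147),.18),("scoop",(356,177),.05),("deterg",(285,256),.19),("soft",(241,211),.15)):print(n,onz(b,*x,z).round(3))
# pad edges direction
cs=np.array([onz(b,*x,.118)[:2] for x in([340,207],[334,218],[346,225],[353,213])]);print(cs.round(3));print("pad long dir",np.degrees(np.arctan2(*((cs[0]+cs[1]-cs[2]-cs[3])[::-1]))))
```

```text
pad tri [ 0.54071704 -0.1246974   0.11124525] [np.float64(0.00023910947829094994), np.float64(0.00023910947829102182)] top z=.118 [ 0.54045166 -0.12352148  0.118     ] [ 0.5447265  -0.12340369  0.118     ]
[ 230  128   94   90 2139] [[260, 128], [230, 178], [293, 217], [323, 165]]
lid top corners @.205
 [[ 0.768  0.099  0.205]
 [ 0.639  0.178  0.205]
 [ 0.536  0.018  0.205]
 [ 0.669 -0.062  0.205]]
[ 243  197   84   72 1501] [[277, 197], [243, 231], [292, 268], [326, 232]]
box ((651.9249267578125, 58.411041259765625), (190.24258422851562, 154.59197998046875), 58.43478012084961)
dist pad-lid 0.21423326843285972 yaw from pad->lid 1.0250019987732726 deg 58.728288522182105
ball [ 0.72  -0.039  0.18 ]
scoop [ 0.654 -0.172  0.05 ]
deterg [0.437 0.04  0.19 ]
soft [0.556 0.154 0.15 ]
[[ 0.564 -0.114]
 [ 0.535 -0.097]
 [ 0.515 -0.13 ]
 [ 0.547 -0.15 ]]
pad long dir 61.578011502970334
```

Bin yaw is about 58.5° and the pad, lid and ball agree with the text. I'll close the fingers, rise, and cross above everything to over the pad.

```bash
python3 -m crank '{"travel":[[0,0,-0.6],[0,0,-1.3],[0,0,-1.9],[0,0,-1.9]],"turn":[0,0,0,0]}' 0 30
python3 -m crank '{"travel":[[-0.6,-0.6,0],[-1.2,-1.2,0],[-1.8,-1.9,0],[-2.4,-2.5,0],[-3.0,-3.1,0]],"turn":[0,0,0,0,0]}'
python3 -m crank '{"travel":[[-0.6,-0.6,0],[-1.2,-1.2,0],[-1.8,-1.9,0],[-2.4,-2.5,0],[-3.0,-3.1,0]],"turn":[0,0,0,0,0]}'
python3 -c "
from workcell import *
s=get_state();print(s['joint_pos'],s['orientation'])"
```

```text
clock: 0.53
tcp_pos: [0.1327, 0.5612, 0.3124]
orientation: [0.001, 0.116, 0.993, 0.004]
wrist_force: [0.1, -0.2, 1.3]
finger_gap: 0.039
clock: 0.95
tcp_pos: [0.2206, 0.4098, 0.3066]
orientation: [-0.0, 0.115, 0.993, -0.0]
wrist_force: [0.8, -0.1, -0.0]
finger_gap: -0.0002
clock: 1.37
tcp_pos: [0.3089, 0.2615, 0.3069]
orientation: [-0.0, 0.115, 0.993, 0.0]
wrist_force: [1.1, -0.3, -0.2]
finger_gap: 0.0005
[ 5.03500221e-01 -3.17949365e-02 -1.76042967e-01  1.42660636e+00
  4.94023204e-05  7.34991497e-01] [-3.79791398e-05  1.15487370e-01  9.93308948e-01  3.26318076e-06]
```

```bash
python3 -m crank '{"travel":[[-0.6,-0.6,0],[-1.2,-1.3,0],[-1.9,-1.9,0],[-2.5,-2.6,0],[-3.2,-3.3,0]],"turn":[0,0,0,0,0]}'
python3 -m crank '{"travel":[[-0.6,-0.6,0],[-1.2,-1.2,0],[-1.8,-1.9,0],[-2.5,-2.5,0],[-3.0,-3.1,0]],"turn":[0,0,0,0,0]}'
python3 -m crank '{"travel":[[-0.6,-0.6,0],[-1.1,-1.1,0],[-1.5,-1.5,0],[-1.65,-1.7,0],[-1.65,-1.7,0]],"turn":[0,0,0,0,0]}'
python3 -m crank '{"travel":[[0,0,0.6],[0,0,1.3],[0,0,2.0],[0,0,2.4],[0,0,2.4]],"turn":[0,0,0,0,0]}'
python3 - <<'E'
from h import *
s=get_state();print(s['joint_pos'],s['orientation'],s['tcp_pos'])
a=read_camera("scene");b=read_camera("top");T=s['tcp_pos']
pa,pb=proj(a,T),proj(b,T);print(pa,pb)
f=lambda c,u,v:cv2.resize(c["image"][int(v)-45:int(v)+45,int(u)-60:int(u)+60,::-1],None,fx=3.3,fy=3.3,interpolation=2)
cv2.imwrite("pics/1.png",np.hstack([f(a,*pa),f(b,*pb)]))
E
```

```text
clock: 1.78
tcp_pos: [0.4029, 0.1037, 0.307]
orientation: [-0.0, 0.115, 0.993, 0.0]
wrist_force: [1.0, -0.0, -0.5]
finger_gap: 0.0002
clock: 2.2
tcp_pos: [0.4924, -0.0451, 0.3065]
orientation: [0.0, 0.116, 0.993, 0.0]
wrist_force: [1.3, -0.7, -0.6]
finger_gap: -0.0003
clock: 2.62
tcp_pos: [0.5403, -0.1261, 0.3059]
orientation: [-0.001, 0.117, 0.993, 0.0]
wrist_force: [0.2, -0.3, 0.1]
finger_gap: -0.0003
clock: 3.03
tcp_pos: [0.5367, -0.1218, 0.2074]
orientation: [-0.004, 0.115, 0.993, 0.001]
wrist_force: [-0.5, 1.0, 0.0]
finger_gap: 0.0003
[-3.69399198e-01  2.79628865e-01 -5.86566078e-02  1.24023879e+00
  4.55466478e-04 -1.38907974e-01] [-0.00368258  0.11499069  0.99335903  0.00119192] [ 0.53665215 -0.12184334  0.20742159]
(np.float64(232.38655134557564), np.float64(189.4770006233295)) (np.float64(347.68810658743416), np.float64(215.92039469887106))
```

View pics/1.png

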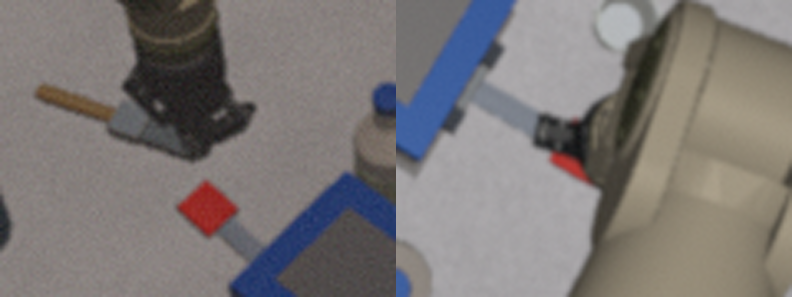

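The scene half (left) shows the closed fingertips at about crop (200,150), directly above the red pad at (207,208). The top half shows the pad under the hand and the scoop clear. I'll go down to touch.

```bash
python3 -m crank '{"travel":[[0,0,0.5],[0,0,1.0],[0,0,1.4],[0,0,1.7],[0,0,1.9]],"turn":[0,0,0,0,0]}'
python3 -m crank '{"travel":[[0,0,0.1],[0,0,0.2],[0,0,0.3],[0,0,0.4],[0,0,0.5]],"turn":[0,0,0,0,0]}'
python3 -m crank '{"travel":[[0,0,0.12],[0,0,0.24],[0,0,0.36],[0,0,0.48],[0,0,0.5]],"turn":[0,0,0,0,0]}'
```

```text
clock: 3.55
tcp_pos: [0.5404, -0.124, 0.136]
orientation: [0.001, 0.115, 0.993, -0.0]
wrist_force: [-0.2, 0.7, -0.6]
finger_gap: -0.0001
clock: 3.97
tcp_pos: [0.5405, -0.125, 0.1163]
orientation: [0.001, 0.116, 0.993, -0.001]
wrist_force: [-1.7, -1.4, 5.8]
finger_gap: 0.0001
clock: 4.38
tcp_pos: [0.5403, -0.1253, 0.0956]
orientation: [0.001, 0.116, 0.993, -0.001]
wrist_force: [-1.6, -2.8, 4.4]
finger_gap: 0.0002
```

```bash
python3 -m crank '{"travel":[[0,0,0.12],[0,0,0.24],[0,0,0.36],[0,0,0.48],[0,0,0.5]],"turn":[0,0,0,0,0]}'
python3 -m crank '{"travel":[[0,0,0.06],[0,0,0.12],[0,0,0.18],[0,0,0.2],[0,0,0.2]],"turn":[0,0,0,0,0]}'
python3 - <<'E'
from h import *
a=read_camera("scene");b=read_camera("top")
f=lambda c,u,v:cv2.resize(c["image"][v-60:v+60,u-66:u+66,::-1],None,fx=3,fy=3,interpolation=2)
cv2.imwrite("pics/2.png",np.hstack([f(a,275,235),f(b,290,170)]))
E
```

```text
clock: 4.8
tcp_pos: [0.5405, -0.1244, 0.0754]
orientation: [0.001, 0.116, 0.993, 0.0]
wrist_force: [1.7, -1.0, 5.2]
finger_gap: 0.0001
clock: 5.22
tcp_pos: [0.5411, -0.124, 0.0688]
orientation: [0.001, 0.115, 0.993, 0.0]
wrist_force: [-0.5, 2.4, 11.4]
finger_gap: -0.0002
```

View pics/2.png

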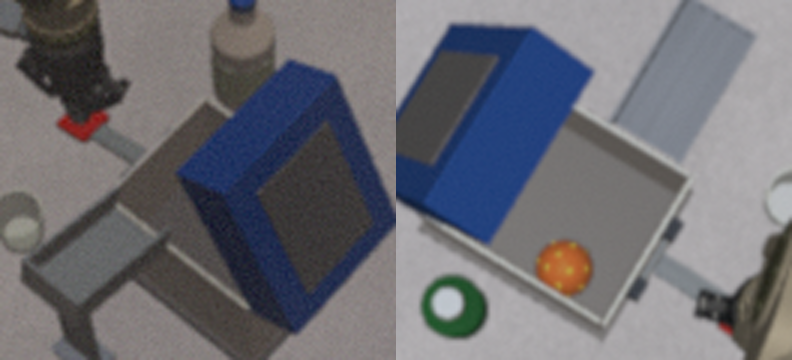

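The lid stands wide open and the ball is in the bin (crop (565,267)). The force rise to 11 N says the lever is at its stop. I'll hold with a slight extra press and check that the ball has settled.

```bash
python3 -m crank '{"travel":[[0,0,0.03],[0,0,0.04],[0,0,0.04],[0,0,0.04],[0,0,0.04]],"turn":[0,0,0,0,0]}'
python3 -m crank '{"travel":[[0,0,0],[0,0,0],[0,0,0],[0,0,0],[0,0,0]],"turn":[0,0,0,0,0]}'
python3 - <<'E'
from h import *
def ball(c):
    h=cv2.cvtColor(c["image"],cv2.COLOR_RGB2HSV);m=((h[...,0]>5)&(h[...,0]<16)&(h[...,1]>190)&(h[...,2]>100)).astype(np.uint8)
    k,l,s,ce=cv2.connectedComponentsWithStats(cv2.morphologyEx(m,3,np.ones((3,3))));
    return [(s[i,4],ce[i].round(1)) for i in range(1,k) if s[i,4]>80]
for _ in range(2):
    b=read_camera("top");r=ball(b);print(r,[onz(b,*x[1],.033).round(3) for x in r])
E
python3 -m crank '{"travel":[[0,0,0],[0,0,0],[0,0,0],[0,0,0],[0,0,0]],"turn":[0,0,0,0,0]}'
python3 - <<'E'
from h import *
b=read_camera("top")
cv2.imwrite("pics/3.png",cv2.resize(b["image"][110:230,224:356,::-1],None,fx=3,fy=3,interpolation=2))
E
```

```text
clock: 5.73
tcp_pos: [0.5412, -0.1239, 0.0684]
orientation: [0.002, 0.115, 0.993, 0.0]
wrist_force: [-3.2, 3.2, 19.2]
finger_gap: 0.0002
clock: 6.15
tcp_pos: [0.5412, -0.124, 0.0684]
orientation: [0.002, 0.115, 0.993, 0.0]
wrist_force: [-3.1, 4.6, 19.7]
finger_gap: -0.0003
[] []
[] []
clock: 6.67
tcp_pos: [0.5412, -0.1239, 0.0684]
orientation: [0.002, 0.115, 0.993, 0.0]
wrist_force: [-2.8, 3.1, 19.4]
finger_gap: 0.0002
```

View pics/3.png

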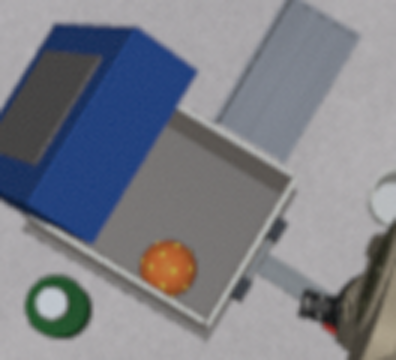

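The ball lies still inside at crop (168,268), and 19 N confirms the stop. Now a slow release, slower near the end.

```bash
python3 -m crank '{"travel":[[0,0,-0.04],[0,0,-0.08],[0,0,-0.12],[0,0,-0.16],[0,0,-0.2]],"turn":[0,0,0,0,0]}'
python3 -m crank '{"travel":[[0,0,-0.04],[0,0,-0.08],[0,0,-0.12],[0,0,-0.16],[0,0,-0.2]],"turn":[0,0,0,0,0]}'
python3 -m crank '{"travel":[[0,0,-0.04],[0,0,-0.08],[0,0,-0.12],[0,0,-0.16],[0,0,-0.2]],"turn":[0,0,0,0,0]}'
python3 -m crank '{"travel":[[0,0,-0.04],[0,0,-0.08],[0,0,-0.12],[0,0,-0.16],[0,0,-0.2]],"turn":[0,0,0,0,0]}'
python3 -m crank '{"travel":[[0,0,-0.03],[0,0,-0.06],[0,0,-0.09],[0,0,-0.12],[0,0,-0.15]],"turn":[0,0,0,0,0]}'
```

```text
clock: 7.13
tcp_pos: [0.5404, -0.1245, 0.0739]
orientation: [0.0, 0.116, 0.993, -0.0]
wrist_force: [1.9, -1.0, 3.6]
finger_gap: -0.0
clock: 7.55
tcp_pos: [0.5399, -0.125, 0.0819]
orientation: [0.0, 0.116, 0.993, -0.001]
wrist_force: [1.7, -4.4, 3.6]
finger_gap: 0.0
clock: 7.97
tcp_pos: [0.5395, -0.1244, 0.0898]
orientation: [-0.0, 0.116, 0.993, -0.0]
wrist_force: [-0.1, -3.8, 4.2]
finger_gap: 0.0002
clock: 8.38
tcp_pos: [0.5398, -0.1241, 0.0978]
orientation: [-0.0, 0.116, 0.993, 0.0]
wrist_force: [-0.5, -3.4, 5.7]
finger_gap: 0.0001
clock: 8.8
tcp_pos: [0.54, -0.1237, 0.1037]
orientation: [0.0, 0.115, 0.993, 0.001]
wrist_force: [0.9, 0.1, 4.5]
finger_gap: -0.0003
```

Still in contact throughout; last part at about 5 mm/s until the force goes.

```bash
python3 -m crank '{"travel":[[0,0,-0.02],[0,0,-0.04],[0,0,-0.06],[0,0,-0.08],[0,0,-0.1]],"turn":[0,0,0,0,0]}'
python3 -m crank '{"travel":[[0,0,-0.02],[0,0,-0.04],[0,0,-0.06],[0,0,-0.08],[0,0,-0.1]],"turn":[0,0,0,0,0]}'
python3 -m crank '{"travel":[[0,0,-0.01],[0,0,-0.02],[0,0,-0.03],[0,0,-0.04],[0,0,-0.05]],"turn":[0,0,0,0,0]}'
python3 -m crank '{"travel":[[0,0,-0.01],[0,0,-0.02],[0,0,-0.03],[0,0,-0.04],[0,0,-0.05]],"turn":[0,0,0,0,0]}'
python3 -m crank '{"travel":[[0,0,-0.01],[0,0,-0.02],[0,0,-0.03],[0,0,-0.04],[0,0,-0.05]],"turn":[0,0,0,0,0]}'
python3 -m crank '{"travel":[[0,0,-0.01],[0,0,-0.02],[0,0,-0.03],[0,0,-0.04],[0,0,-0.05]],"turn":[0,0,0,0,0]}'
```

```text
clock: 9.22
tcp_pos: [0.5401, -0.1237, 0.1077]
orientation: [0.0, 0.115, 0.993, 0.001]
wrist_force: [2.1, 2.8, 3.9]
finger_gap: -0.0003
clock: 9.63
tcp_pos: [0.5399, -0.1242, 0.1117]
orientation: [0.0, 0.116, 0.993, 0.0]
wrist_force: [1.7, 2.9, 3.7]
finger_gap: 0.0002
clock: 10.05
tcp_pos: [0.5399, -0.1243, 0.1137]
orientation: [-0.0, 0.116, 0.993, 0.0]
wrist_force: [1.3, 3.5, 4.6]
finger_gap: 0.0
clock: 10.47
tcp_pos: [0.5399, -0.1243, 0.1157]
orientation: [0.0, 0.116, 0.993, 0.0]
wrist_force: [1.6, 3.2, 3.1]
finger_gap: 0.0
clock: 10.88
tcp_pos: [0.5399, -0.1243, 0.1177]
orientation: [0.0, 0.116, 0.993, 0.0]
wrist_force: [2.0, 4.0, 3.8]
finger_gap: 0.0003
clock: 11.3
tcp_pos: [0.5399, -0.1243, 0.1197]
orientation: [0.0, 0.116, 0.993, 0.0]
wrist_force: [3.1, 3.9, 4.0]
finger_gap: 0.0001
```

```bash
python3 -m crank '{"travel":[[0,0,-0.01],[0,0,-0.02],[0,0,-0.03],[0,0,-0.04],[0,0,-0.05]],"turn":[0,0,0,0,0]}'
python3 -m crank '{"travel":[[0,0,-0.01],[0,0,-0.02],[0,0,-0.03],[0,0,-0.04],[0,0,-0.05]],"turn":[0,0,0,0,0]}'
python3 -m crank '{"travel":[[0,0,-0.01],[0,0,-0.02],[0,0,-0.03],[0,0,-0.04],[0,0,-0.05]],"turn":[0,0,0,0,0]}'
```

```text
clock: 11.72
tcp_pos: [0.539, -0.1247, 0.1211]
orientation: [-0.001, 0.116, 0.993, -0.0]
wrist_force: [-0.4, 0.2, 0.3]
finger_gap: 0.0
clock: 12.13
tcp_pos: [0.5398, -0.1243, 0.1237]
orientation: [-0.0, 0.116, 0.993, -0.0]
wrist_force: [-0.8, -0.5, -0.7]
finger_gap: -0.0001
clock: 12.55
tcp_pos: [0.5399, -0.1243, 0.1257]
orientation: [0.0, 0.116, 0.993, 0.0]
wrist_force: [0.0, 0.2, 1.1]
finger_gap: -0.0001
```

Free. Rising and moving back toward the base, away from the bin, to look.

```bash
python3 -m crank '{"travel":[[0,0,-0.3],[0,0,-0.8],[0,0,-1.5],[0,0,-2.2],[0,0,-2.9]],"turn":[0,0,0,0,0]}'
python3 -m crank '{"travel":[[0.3,0,-0.5],[0.8,-0.4,-1.0],[1.4,-1.0,-1.5],[2.0,-1.6,-1.5],[2.5,-2.1,-1.5]],"turn":[0,0,0,0,0]}'
python3 -m crank '{"travel":[[0.3,-0.5,0],[0.5,-1.1,0],[0.7,-1.7,0],[0.8,-2.0,0],[0.8,-2.0,0]],"turn":[0,0,0,0,0]}'
python3 -m crank '{"travel":[[0,0,0],[0,0,0],[0,0,0],[0,0,0],[0,0,0]],"turn":[0,0,0,0,0]}'
python3 - <<'E'
from h import *
a=read_camera("scene");b=read_camera("top");a0=cv2.imread("pics/scene0.png");b0=cv2.imread("pics/top0.png")
save(a,"scene4");save(b,"top4")
f=lambda im,u,v:cv2.resize(im[v-60:v+60,u-66:u+66],None,fx=2.4,fy=2.4,interpolation=2)
A=a["image"][:,:,::-1];B=b["image"][:,:,::-1]
cv2.imwrite("pics/4.png",np.vstack([np.hstack([f(a0,265,225),f(b0,300,190)]),np.hstack([f(A,265,225),f(B,300,190)])]))
for c in(a,b):
    k,l,s,ce=cv2.connectedComponentsWithStats(red(c["image"]));print([(s[i,4],ce[i].round(1)) for i in range(1,k) if s[i,4]>60])
E
```

```text
clock: 12.97
tcp_pos: [0.5396, -0.1242, 0.2428]
orientation: [-0.0, 0.116, 0.993, 0.0]
wrist_force: [0.7, -0.1, -0.2]
finger_gap: -0.0001
clock: 13.38
tcp_pos: [0.4224, -0.1839, 0.3033]
orientation: [0.001, 0.115, 0.993, -0.001]
wrist_force: [0.8, -0.4, 0.6]
finger_gap: -0.0001
clock: 13.8
tcp_pos: [0.3726, -0.2555, 0.3018]
orientation: [0.0, 0.117, 0.993, -0.0]
wrist_force: [0.2, -0.0, -0.3]
finger_gap: 0.0001
clock: 14.22
tcp_pos: [0.3741, -0.253, 0.3017]
orientation: [0.0, 0.115, 0.993, 0.0]
wrist_force: [0.2, 1.4, 0.6]
finger_gap: -0.0002
[(np.int32(154), array([234.4, 206.8]))]
[(np.int32(225), array([343.5, 215.7]))]
```

View pics/4.png

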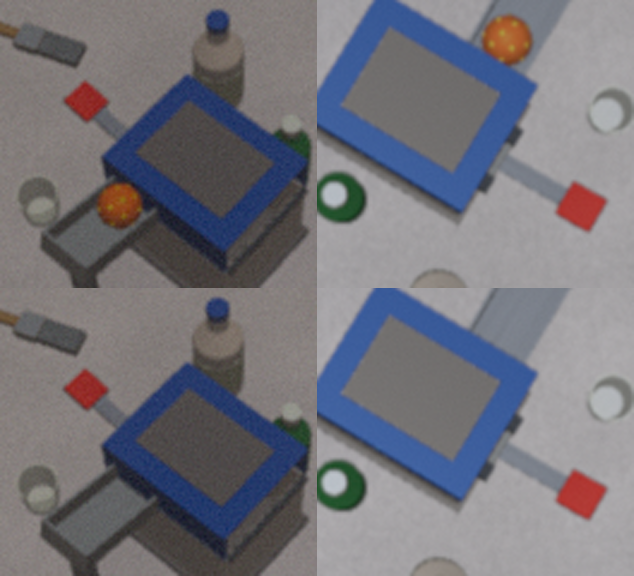

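The before and after crops match: the lid is shut, the pad is back at the same pixels ((234.4,206.8) and (343.5,215.7)), the chute is empty and the neighbours haven't moved. The arm is clear, so I'm handing in.

```bash
python3 -c "
from workcell import *
print(hand_in())"
```

```text
the job is handed in; nothing more can be done
None
```

The job is done and handed in: the ball is in the bin, the lid is shut and the arm is clear. It took about 14 s of the 38 s allowed.

- **Press:** I pushed the pad down with closed fingertips to the stop, at TCP height 68 mm with 19 N holding. The pictures showed the lid wide open and the ball lying still in the bin.
- **Release:** I let the lever up at 5–19 mm/s, slowest at the end. Contact force stayed at 3–6 N until it left at about 120–121 mm, so the lid closed without slamming.
- **Last checks:** The red pad is back at exactly its starting pixels in both views, the lid looks shut and the chute is empty. The neighbouring items shown in the close-up crops had not moved. I did not compare the soapbox, jar and mug after the job, but the arm did not go near them.
- **Failed or disagreed:**
  - The colour mask for the ball found nothing, so its place in the bin was judged by eye from two pictures 1.4 s apart.
  - The two-view pad height came out at 111 mm against the stated 118 mm. First contact and release at about 120 mm agreed with the stated figure.

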